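Sort mixed-up medicines back into their stock bins

TASK

The things in the front places (the low-lipped ends, nearest the robot) of the three white stock bins have been mixed up, while the one standing at the back of each bin is right and shows what kind belongs there. Using the empty steel tray as the spare spot, move the amber bottle, the white jar and the carton so that each ends up standing upright in the front place of the bin that has its own kind at the back. Set each one down gently rather than dropping it, do not tip any over, and leave the three at the back standing where they are.

Things in the scene. Friction and masses are not known exactly. Their poses are not given: they have to be found in the camera images.
- bottle: The misplaced bottle, one of the three things to move: round amber glass medicine bottle with a paper label: body 44 mm in diameter and 60 mm high, shoulder narrowing above it, white screw cap 30 mm in diameter from 76 to 98 mm above its base; 98 mm high in all, about 130 g. It starts in the front place of a bin of another kind. Origin: centre of its underside, z up along it.
- jar: The misplaced jar, one of the three things to move: squat white round plastic jar, 54 mm in diameter, with a grey screw lid 56 mm in diameter and 22 mm high at the top; 78 mm high in all, about 140 g. It starts in the front place of a bin of another kind. Origin: centre of its underside, z up along it.
- carton: The misplaced carton, one of the three things to move: upright rectangular medicine carton of light brown card with a broad pale printed band, 62 mm along its own x, 36 mm along its own y, 90 mm high, about 100 g. It starts in the front place of a bin of another kind. Origin: centre of its underside, z up along it.
- bottle_stock: A second bottle, the same make and size as the misplaced one, standing rightly in the back place of bottle_bin, and loose there; it shows what kind that bin is for and is left alone. Origin: centre of its underside.
- jar_stock: A second jar, the same make and size as the misplaced one, standing rightly in the back place of jar_bin, and loose there; it shows what kind that bin is for and is left alone. Origin: centre of its underside.
- carton_stock: A second carton, the same make and size as the misplaced one, standing rightly in the back place of carton_bin, and loose there; it shows what kind that bin is for and is left alone. Origin: centre of its underside.
- bottle_bin: White slotted bin for the bottle kind, fixed; all three alike. Floor and walls 3 mm thick, side walls 35 mm high, 92 mm apart outside (along y). Along x: front lip at -45 mm, 18 mm high; divider at 44, 22 high; back wall at 135, 45 high. Origin: under the middle of the FRONT place (low-lip end, nearer the robot), at counter height; x points to the back place, whose item stands at 88 mm.
- jar_bin: White slotted bin for the jar kind, fixed; all three alike. Floor and walls 3 mm thick, side walls 35 mm high, 92 mm apart outside (along y). Along x: front lip at -45 mm, 18 mm high; divider at 44, 22 high; back wall at 135, 45 high. Origin: under the middle of the FRONT place (low-lip end, nearer the robot), at counter height; x points to the back place, whose item stands at 88 mm.
- carton_bin: White slotted bin for the carton kind, fixed; all three alike. Floor and walls 3 mm thick, side walls 35 mm high, 92 mm apart outside (along y). Along x: front lip at -45 mm, 18 mm high; divider at 44, 22 high; back wall at 135, 45 high. Origin: under the middle of the FRONT place (low-lip end, nearer the robot), at counter height; x points to the back place, whose item stands at 88 mm.
- tray: Empty stainless instrument tray, fixed to the counter, the free spot: 170 mm along x by 120 mm along y, floor 2 mm thick, rim 12 mm high and 3 mm thick. Origin: centre of its underside.
There are look-alikes about, which are no part of the job. Several things have the shape of the tray; the one meant has the colours described above.

How it is judged:
On the way:
1. one of the three misplaced things stands upright and released on the steel tray (((x of bottle in the frame of tray between -0.07 and 0.07 m and y of bottle in the frame of tray between -0.05 and 0.05 m and z of bottle in the frame of tray between -0.003 and 0.007 m and angle between bottle's own z axis and vertical below 0.1 rad and linear speed of bottle below 0.03 m/s and contact force between bottle and the arm below 0.1 N and contact force between bottle and the fingers below 0.1 N) or (x of jar in the frame of tray between -0.07 and 0.07 m and y of jar in the frame of tray between -0.05 and 0.05 m and z of jar in the frame of tray between -0.003 and 0.007 m and angle between jar's own z axis and vertical below 0.1 rad and linear speed of jar below 0.03 m/s and contact force between jar and the arm below 0.1 N and contact force between jar and the fingers below 0.1 N) or (x of carton in the frame of tray between -0.07 and 0.07 m and y of carton in the frame of tray between -0.05 and 0.05 m and z of carton in the frame of tray between -0.003 and 0.007 m and angle between carton's own z axis and vertical below 0.1 rad and linear speed of carton below 0.03 m/s and contact force between carton and the arm below 0.1 N and contact force between carton and the fingers below 0.1 N))), for 0.2 s.
At the end, for the whole second after the job is handed in: The bottle, the jar and the carton each stand upright (within 0.1 rad) on the floor of the front place of the bin for their own kind, within 25 mm of the middle of that place, at rest; the three things at the back still stand upright at rest in their places (moved less than 25 mm) (horizontal distance between bottle and bottle_bin below 0.025 m and z of bottle in the frame of bottle_bin between -0.002 and 0.008 m and angle between each of bottle, bottle_stock, jar, jar_stock, carton, carton_stock's own z axis and vertical below 0.1 rad and linear speed of each of bottle, bottle_stock, jar, jar_stock, carton, carton_stock below 0.03 m/s and distance of each of bottle_stock, jar_stock, carton_stock from where it was at the start of the episode below 0.025 m and z of bottle_stock in the frame of bottle_bin between -0.002 and 0.008 m and horizontal distance between jar and jar_bin below 0.025 m and z of jar in the frame of jar_bin between -0.002 and 0.008 m and z of jar_stock in the frame of jar_bin between -0.002 and 0.008 m and horizontal distance between carton and carton_bin below 0.025 m and z of carton in the frame of carton_bin between -0.002 and 0.008 m and z of carton_stock in the frame of carton_bin between -0.002 and 0.008 m); the robot touches nothing.
It fails at once if the bottle, jar or carton is dropped or thrown (falls free faster than 0.7 m/s, a drop of about 25 mm) ((linear speed of bottle above 0.7 m/s and contact force between bottle and anything else below 0.02 N) or (linear speed of jar above 0.7 m/s and contact force between jar and anything else below 0.02 N) or (linear speed of carton above 0.7 m/s and contact force between carton and anything else below 0.02 N)).
It fails at once if the bottle, jar or carton is tipped over (leans more than 0.6 rad) (angle between any of bottle, jar, carton's own z axis and vertical above 0.6 rad).
It fails at once if a thing standing in a back place is lifted or pushed more than 25 mm, or tipped more than 0.4 rad (distance of any of bottle_stock, jar_stock, carton_stock from where it was at the start of the episode above 0.025 m or angle between any of bottle_stock, jar_stock, carton_stock's own z axis and vertical above 0.4 rad).
It also fails if it takes over 115 s, if anything falls off the work surface, if the arm or the gripper's body presses on something with over 40 N, if the wrist force passes 120 N, or if a joint passes its speed limit or range.

ROBOT

A 6-joint arm with a two-finger parallel gripper is mounted at the origin on the work surface. World frame = base frame: x ahead of the robot, y to its left, z up, the work surface at z = 0. Lengths are in m, angles in rad, forces in N, time in s.
With the tool pointing down it reaches from about 0.25 to 0.775 m from the base axis. Payload 4 kg.
Tool frame: the origin (TCP) lies midway between the tips of the shut fingers; the grasp point (between the pads) lies 19 mm behind it; z points along the fingers, y is the direction in which the jaws open and shut (so a half turn about z gives the same grasp; the last joint's range is limited). The gripper opens to 94 mm and grips with 3 to 60 N. Pads are 16 mm wide; open, the fingers measure 119 mm over their backs; the gripper's body (75 mm by 177 mm) begins 78 mm behind the grasp point.
Start: joints at [1.17, 0.087, 1.371, -0, 1.684, -0.103], TCP at [0.161, 0.526, 0.18] pointing down, gripper open.
Joint ranges: [-3.1, 3.1], [-0.76, 2.03], [0.27, 2.55], [-1.08, 4.22], [0.17, 2.65], [-2.57, 2.57]. Speed limits (rad/s): [2.79, 2.79, 3.14, 3.14, 3.14, 3.14].

INTERFACE

Orientations are given as [roll, pitch, yaw] about the fixed x, y, z axes, in that order (R = Rz(yaw) Ry(pitch) Rx(roll)).
In Python, from bench import get_obs, snapshot, ticket gives the robot as it stands.
- The arm moves only by the shell command python3 -m creep 'ROWS' [OPENING]. ROWS is JSON, a list that holds one entry, the list of rows, each a list of 4 numbers: the shift along the tool's x, y, z in mm, then the turn about the tool's z in degrees. A call has 1 to 8 rows; each row shifts and turns the commanded pose from where the row before left it, along the tool's axes as they then stand; what a row does not reach is not made up. A row lasts 1/8 s, in which the tool goes at most 62.5 mm and 10.7 degrees, less where a joint would pass 70% of its speed; a pose out of reach is approached as far as the arm can. A call with a gripper value outside its range is refused whole. OPENING is the opening, from 0 (shut) to 1 (fully open), set as the call begins (- or left out, the last holds). The fingers move at their own pace and stop on an object; the grip force is fixed at half the most. Time passes only in rows, so rows that do not move let the fingers close. It gives the time, the measured TCP pose, the force and the opening at its end, in the units of the state.
- get_obs(): the state, without advancing time (a new reading comes with each control period).
- snapshot(name): name is "scene" or "top" or "wrist"; returns a dict with "color" (480x640x3 uint8, red, green, blue), "depth" (480x640 float32, m along the optical axis (not along the pixel's ray), 0 where there is no reading), "fx", "fy", "cx", "cy" (pixels), "distortion" ([k1, k2, p1, p2, k3] as OpenCV has them; the pictures are not rectified), "extrinsics" (4x4, takes a point from world to camera coordinates). Camera axes: x right, y down, z forward; pixel columns grow to the right and rows downward; lengths in m; the calibration is good to about 2 mm. A picture is of the moment at which its call begins.
- ticket.close_job(): hands the job in, once; it reports no verdict.
The state is a dict: "time": time; "joint_positions": joint angles; "qvel": joint speeds; "joint_torque": joint torques, N m; "tool_pos": TCP position; "ee_rot": TCP orientation; "wrist_force": force on the tool from outside, world axes, zero at the start; "wrist_torque": the same for the moment, N m; "width": finger opening in m.
Only numpy, scipy, OpenCV 4.12 (cv2) and the standard library are available. Lean on these libraries where they do the work, as an engineer would, in place of code of your own. Each camera call takes 0.05 s, during which the arm holds its last target. There are 200 camera calls.

## Working session

There is one attempt and no reset: what is moved stays moved. The work goes in short steps, Python scripts to look and compute and a shell command to move; the robot and the scene stay as the last step left them, time stands still between calls to the robot, and variables do not carry over. Pictures are saved under pics/ and viewed, on a budget of 14 in all, crops included, one or two more only if the job needs it, and the job is handed in when it is done.

```bash
mkdir -p pics; ls; cat > h.py <<'E'
import numpy as np,cv2
from bench import get_obs,snapshot,ticket
def grab(n,save=None):
    s=snapshot(n)
    if save: cv2.imwrite(f'pics/{save}.png',s['color'][:,:,::-1])
    return s
def world(s):
    h,w=s['depth'].shape
    K=np.array([[s['fx'],0,s['cx']],[0,s['fy'],s['cy']],[0,0,1.]])
    u,v=np.meshgrid(np.arange(w),np.arange(h))
    p=cv2.undistortPoints(np.stack([u,v],-1).reshape(-1,1,2).astype(np.float64),K,np.array(s['distortion'],float)).reshape(h,w,2)
    d=s['depth'].astype(float)
    c=np.dstack([p[...,0]*d,p[...,1]*d,d])
    E=np.linalg.inv(np.array(s['extrinsics']))
    P=c@E[:3,:3].T+E[:3,3]
    P[d<=0]=np.nan
    return P
E
python3 - <<'E'
from h import *
for n in ('top','scene'):
    s=grab(n,n); np.save(f'{n}_P.npy',world(s)); print(n,np.round(np.linalg.inv(np.array(s['extrinsics'])),3).tolist())
o=get_obs();print(o)
E
```

```text
pics
top [[0.003, -0.998, 0.055, 0.332], [-1.0, -0.002, 0.011, 0.01], [-0.011, -0.055, -0.998, 1.143], [0.0, 0.0, 0.0, 1.0]]
scene [[-0.488, 0.722, -0.491, 0.999], [0.873, 0.395, -0.287, 0.338], [-0.013, -0.568, -0.823, 1.057], [0.0, 0.0, 0.0, 1.0]]
{'time': 0.1, 'joint_positions': array([ 1.16986595e+00,  8.79025371e-02,  1.37205787e+00, -4.31553717e-05,
        1.68359338e+00, -1.03086584e-01]), 'qvel': array([ 0.00077975, -0.00265063, -0.00212708,  0.00030873, -0.00041798,
        0.00028943]), 'joint_torque': array([ 1.52893008e-03, -3.41251194e+01, -3.03301549e+01,  7.18669756e-02,
        3.03810916e-02, -9.89761702e-05]), 'tool_pos': array([0.16120849, 0.52529161, 0.1786325 ]), 'ee_rot': array([-3.13963752e+00, -1.59145718e-04,  2.84374389e+00]), 'wrist_force': array([-0.64757763,  0.22411849,  0.15563452]), 'wrist_torque': array([-0.00279034,  0.02232617, -0.00049472]), 'width': 0.09426560789327419}
```

View pics/top.png

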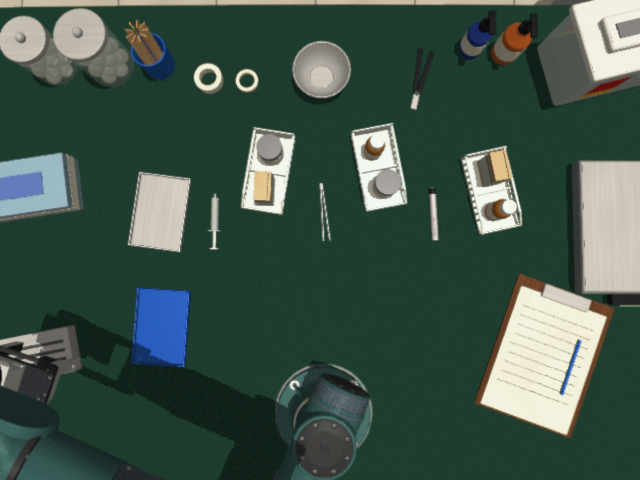

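View pics/scene.png

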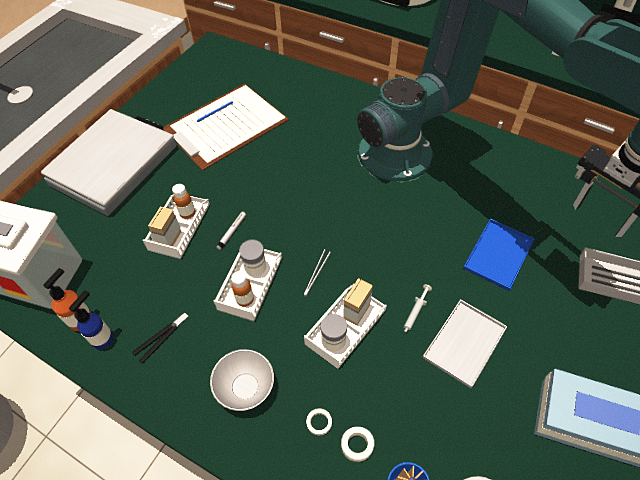

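The top view shows three bins. The left one, around pixel (268,170), has a jar at the back and the carton in front. The middle one (380,167) has a bottle at the back and the jar in front. The right one (491,190) has a carton at the back and the bottle in front. The steel tray is at (160,212), and the blue and other slabs are decoys. The scene view agrees.

```bash
cat > m.py <<'E'
from h import *
T=np.load('top_P.npy');S=np.load('scene_P.npy')
roi={'jarbin':(235,120,300,220),'botbin':(345,115,412,218),'cartbin':(455,138,528,240),'tray':(120,165,198,258)}
print('table z',np.nanmedian(T[250:300,330:430,2]), np.nanmedian(S[300:340,450:470,2]))
for n,(a,b,c,d) in roi.items():
    P=T[b:d,a:c].reshape(-1,3);P=P[~np.isnan(P[:,2])]
    c0=np.median(P[P[:,2]>.006],0)
    Q=S.reshape(-1,3);Q=Q[np.hypot(Q[:,0]-c0[0],Q[:,1]-c0[1])<.16]
    lo,hi=(.006,.02) if n=='tray' else (.012,.05)
    for nm,X in (('top',P),('scene',Q)):
        w=X[(X[:,2]>lo)&(X[:,2]<hi)]
        # largest blob
        r=cv2.minAreaRect(w[:,:2].astype(np.float32)*1000); print(n,nm,np.round(r[0],1),np.round(r[1],1),round(r[2],1),len(w))
        t=X[X[:,2]>.066]
        if len(t)<20: continue
        g=np.zeros((400,400),np.uint8);ij=((t[:,:2]-c0[:2])*500+200).astype(int);g[ij[:,0],ij[:,1]]=1
        g=cv2.dilate(g,np.ones((3,3)));k,L=cv2.connectedComponents(g)
        for l in range(1,k):
            q=t[L[ij[:,0],ij[:,1]]==l]
            if len(q)<15: continue
            zt=np.percentile(q[:,2],90);qq=q[q[:,2]>zt-.006]
            r=cv2.minAreaRect(qq[:,:2].astype(np.float32)*1000)
            print('   item ztop',round(zt*1000,1),'med',np.round(np.median(qq[:,:2],0)*1000,1),'rect',np.round(r[0],1),np.round(r[1],1),round(r[2],1),len(qq))
E
python3 m.py
```

```text
table z -0.0010784815114159851 0.0019203087038481836
jarbin top [544.  128.1] [ 94.4 181.1] 80.8 843
   item ztop 94.5 med [499.1 132.5] rect [500.2 132.2] [36.6 62.6] 87.8 480
   item ztop 82.2 med [587.7 119.8] rect [587.9 120.3] [54.  54.5] 74.0 499
jarbin scene [541.3 164.2] [165.1 201.6] 80.1 1248
   item ztop 94.2 med [502.3 133.1] rect [501.3 132.5] [37.2 63.7] 87.6 449
   item ztop 83.5 med [588.7 121.4] rect [589.  120.2] [53.9 54.3] 85.0 499
botbin top [ 552.7 -124.2] [181.5  94.4] 10.9 865
   item ztop 82.4 med [ 511.4 -136.3] rect [ 510.3 -136.7] [54.6 53.9] 46.3 511
   item ztop 101.7 med [ 594.2 -110.8] rect [ 594.6 -111.3] [28.8 28.8] 19.7 159
botbin scene [ 543.7 -159.2] [214.  160.6] 10.8 1184
   item ztop 81.9 med [ 513.7 -135.1] rect [ 513.2 -135.5] [54.6 55. ] 66.6 392
   item ztop 101.4 med [ 597.6 -110.8] rect [ 596.3 -110.6] [30.2 30.2] 9.2 141
cartbin top [ 501.1 -379.1] [180.9  96.6] 12.6 1009
   item ztop 101.5 med [ 456.2 -386.2] rect [ 456.  -387.5] [28.9 29.2] 25.4 164
   item ztop 94.2 med [ 544.5 -373. ] rect [ 545.5 -373. ] [62.2 38.2] 12.3 497
cartbin scene [ 492.4 -330. ] [184.2 198.2] 12.2 1140
   item ztop 101.9 med [ 458.8 -386.1] rect [ 458.2 -385.2] [29.4 27.2] 69.7 91
   item ztop 93.8 med [ 547. -372.] rect [ 546.4 -374.1] [67.5 40.2] 12.3 327
tray top [456.9 371.3] [143.6 180.1] 83.7 464
tray scene [471.2 381.9] [252.2 277.9] 4.5 869
```

```bash
python3 -m creep '[[[0,0,0,-8.5],[0,0,0,-8.6],[-20,-24,0,0],[-34,-39,0,0],[-34,-39,0,0],[-34,-39,0,0],[-34,-39,0,0],[-34,-39,0,0]]]' 1
python3 - <<'E'
from h import *
T=np.load('top_P.npy');print(np.round(T[212,160],3),[np.round(T[v,u],3).tolist() for u,v in ((138,172),(190,178),(129,246),(181,251))])
E
```

```text
time: 1.1
tool_pos: [0.3521, 0.3054, 0.1792]
ee_rot: [-3.141, -0.0, -3.141]
wrist_force: [0.6, 0.5, -0.6]
width: 0.0941
[ 0.453  0.379 -0.   ] [[0.547, 0.433, -0.003], [0.532, 0.311, -0.003], [0.374, 0.45, -0.003], [0.363, 0.328, 0.001]]
```

```bash
python3 -m creep '[[[-34,-40,0,0],[-34,-40,0,0],[-34,-40,0,0],[-28,-33,0,0],[-18,-20,0,0],[0,0,10,0],[0,0,20,0],[0,0,0,0]]]' 1
python3 - <<'E'
from h import *
o=get_obs();print(o['tool_pos'])
s=grab('wrist','w1');np.save('w1.npy',world(s))
E
```

```text
time: 2.1
tool_pos: [0.4973, 0.1346, 0.1471]
ee_rot: [-3.141, -0.005, -3.14]
wrist_force: [-0.3, -1.2, -0.0]
width: 0.0939
[0.49732751 0.13460167 0.14705241]
```

View pics/w1.png

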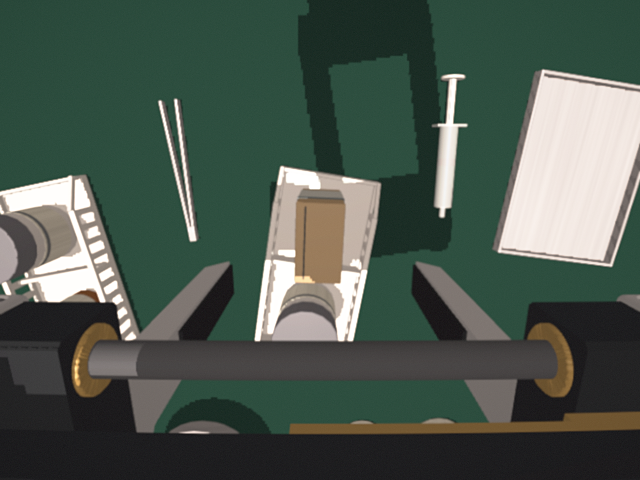

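The carton top is centred between the fingers at about (320,240), and the front lip is at the top of the image. As a second measurement I'll get the carton top from the wrist depth.

```bash
python3 - <<'E'
from h import *
P=np.load('w1.npy')[180:300,280:360].reshape(-1,3)
t=P[(P[:,2]>.085)&(P[:,2]<.1)];r=cv2.minAreaRect(t[:,:2].astype(np.float32)*1000);print(r,np.median(t,0),len(t))
E
```

```text
((501.2315673828125, 131.81912231445312), (36.05094909667969, 62.18624496459961), 87.63269805908203) [0.49911289 0.13188635 0.09329468] 3936
```

```bash
python3 -m creep '[[[-3,-3,10,0],[0,0,25,0],[0,0,25,0],[0,0,20,0],[0,0,14,0],[0,0,7,0],[0,0,0,0],[0,0,0,0]]]' 1; python3 -m creep '[[[0,0,0,0],[0,0,0,0],[0,0,0,0],[0,0,0,0],[0,0,0,0],[0,0,0,0],[0,0,0,0],[0,0,0,0]]]' 0.2
```

```text
time: 3.15
tool_pos: [0.5034, 0.1311, 0.0496]
ee_rot: [3.141, 0.002, -3.141]
wrist_force: [0.8, -0.1, 0.8]
width: 0.0936
time: 4.15
tool_pos: [0.5026, 0.1311, 0.0486]
ee_rot: [3.141, -0.0, -3.141]
wrist_force: [-0.5, 0.0, -0.4]
width: 0.0359
```

```bash
python3 -m creep '[[[0,0,-5,0],[0,0,-12,0],[0,0,-22,0],[0,0,-28,0],[0,0,-28,0],[0,0,-17,0],[0,0,-8,0],[0,0,0,0]]]' - && python3 -m creep '[[[2,12,0,0],[5,25,0,0],[7,35,0,0],[9,45,0,0],[9,45,0,0],[8,40,0,0],[6,30,0,0],[3,17,0,0]]]' -; python3 -m creep '[[[0,0,5,0],[0,0,20,0],[0,0,30,0],[0,0,25,0],[0,0,18,0],[0,0,10,0],[0,0,6,0],[0,0,0,0]]]' -
```

```text
time: 5.15
tool_pos: [0.5027, 0.131, 0.1687]
ee_rot: [3.141, 0.0, -3.141]
wrist_force: [0.3, 0.5, -1.2]
width: 0.0362
time: 6.15
tool_pos: [0.452, 0.3816, 0.1672]
ee_rot: [-3.14, -0.002, -3.139]
wrist_force: [-0.2, 0.2, -1.6]
width: 0.0359
time: 7.15
tool_pos: [0.4537, 0.38, 0.0549]
ee_rot: [3.141, 0.0, -3.141]
wrist_force: [-0.5, 0.4, -1.7]
width: 0.0358
```

```bash
python3 -m creep '[[[0,0,3,0],[0,0,2,0],[0,0,1,0],[0,0,0.5,0],[0,0,0.5,0],[0,0,0,0],[0,0,0,0]]]' -; python3 -m creep '[[[0,0,0,0],[0,0,0,0],[0,0,0,0],[0,0,0,0],[0,0,0,0],[0,0,0,0],[0,0,0,0],[0,0,0,0]]]' 1
```

```text
time: 8.02
tool_pos: [0.4535, 0.38, 0.0477]
ee_rot: [3.141, 0.0, -3.141]
wrist_force: [0.1, -0.7, -1.5]
width: 0.0359
time: 9.02
tool_pos: [0.4535, 0.38, 0.0477]
ee_rot: [3.142, 0.0, -3.141]
wrist_force: [-0.3, 0.3, 0.3]
width: 0.0941
```

```bash
python3 -m creep '[[[0,0,-10,0],[0,0,-30,0],[0,0,-45,0],[0,0,-35,0],[-2,-20,-5,0],[-4,-40,0,0],[-7,-56,0,0],[-7,-60,0,0]]]' 1;  python3 -m creep '[[[-7,-60,0,0],[-7,-60,0,0],[-7,-60,0,0],[-7,-60,0,0],[-6,-50,0,0],[-4,-35,0,0],[0,-15,0,0],[0,0,0,0]]]' 1
python3 - <<'E'
from h import *
print(get_obs()['tool_pos'])
s=grab('wrist','w2');P=world(s)
q=P.reshape(-1,3);q=q[(np.hypot(q[:,0]-.512,q[:,1]+.136)<.05)]
t=q[(q[:,2]>.072)&(q[:,2]<.09)];print(cv2.minEnclosingCircle(t[:,:2].astype(np.float32)*1000),np.median(t,0),len(t))
s=grab('top');P=world(s)[165:260,110:200].reshape(-1,3);t=P[P[:,2]>.083];print(cv2.minAreaRect(t[:,:2].astype(np.float32)*1000),np.median(t,0),len(t))
E
```

```text
time: 10.02
tool_pos: [0.4725, 0.2012, 0.1708]
ee_rot: [-3.14, -0.002, -3.14]
wrist_force: [-0.2, -0.8, -0.0]
width: 0.0944
time: 11.02
tool_pos: [0.5108, -0.1363, 0.1716]
ee_rot: [3.14, -0.002, 3.141]
wrist_force: [0.3, 0.3, -0.3]
width: 0.094
[ 0.51081637 -0.13633758  0.17164785]
((512.615478515625, -137.0727996826172), 28.01679039001465) [ 0.51122002 -0.13675666  0.08126133] 3377
((451.11456298828125, 381.1763000488281), (38.28610610961914, 62.15979766845703), 86.42418670654297) [0.45148369 0.38048282 0.09085866] 521
```

View pics/w2.png

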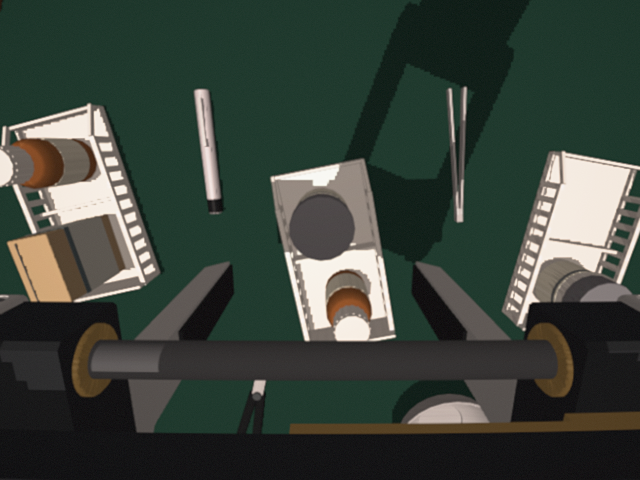

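The jar lid is centred at (322,226) in the image, with the bottle behind it at (350,300) and clear of the fingers. The wrist reading matches the top view to 2 mm. The carton is standing on the tray.

```bash
python3 -m creep '[[[-2,0,10,0],[0,0,25,0],[0,0,30,0],[0,0,27,0],[0,0,18,0],[0,0,9,0],[0,0,4,0],[0,0,0,0]]]' 1; python3 -m creep '[[[0,0,0,0],[0,0,0,0],[0,0,0,0],[0,0,0,0],[0,0,0,0],[0,0,0,0],[0,0,0,0],[0,0,0,0]]]' 0.4
```

```text
time: 12.12
tool_pos: [0.5143, -0.136, 0.0502]
ee_rot: [-3.141, 0.001, -3.141]
wrist_force: [0.5, -0.3, -0.2]
width: 0.0941
time: 13.12
tool_pos: [0.5139, -0.1361, 0.0498]
ee_rot: [-3.141, 0.0, -3.141]
wrist_force: [-0.3, -1.0, 0.8]
width: 0.0546
```

```bash
python3 -m creep '[[[0,0,-5,0],[0,0,-12,0],[0,0,-22,0],[0,0,-28,0],[0,0,-28,0],[0,0,-17,0],[0,0,-8,0],[0,0,0,0]]]' - && python3 -m creep '[[[1,14,0,0],[2,28,0,0],[2,42,0,0],[2,50,0,0],[2,50,0,0],[2,42,0,0],[1,30,0,0],[1,15,0,0]]]' -; python3 -m creep '[[[0,0,5,0],[0,0,20,0],[0,0,30,0],[0,0,25,0],[0,0,18,0],[0,0,10,0],[0,0,5,0],[0,0,0,0]]]' -
```

```text
time: 14.12
tool_pos: [0.5138, -0.136, 0.1697]
ee_rot: [3.142, 0.0, -3.141]
wrist_force: [-0.5, 0.2, -1.1]
width: 0.0549
time: 15.12
tool_pos: [0.4994, 0.137, 0.1686]
ee_rot: [-3.142, -0.002, -3.138]
wrist_force: [0.4, -0.1, -1.6]
width: 0.0551
time: 16.12
tool_pos: [0.501, 0.135, 0.057]
ee_rot: [3.141, 0.001, -3.141]
wrist_force: [0.7, 0.2, -1.2]
width: 0.0548
```

```bash
python3 -m creep '[[[0,0,3,0],[0,0,2,0],[0,0,1,0],[0,0,0.7,0],[0,0,0.5,0],[0,0,0,0],[0,0,0,0]]]' -; python3 -m creep '[[[0,0,0,0],[0,0,0,0],[0,0,0,0],[0,0,0,0],[0,0,0,0],[0,0,0,0],[0,0,0,0],[0,0,0,0]]]' 1
```

```text
time: 17.0
tool_pos: [0.5008, 0.1351, 0.0498]
ee_rot: [3.141, 0.001, -3.141]
wrist_force: [-0.5, 0.2, 0.7]
width: 0.0549
time: 18.0
tool_pos: [0.5007, 0.135, 0.0495]
ee_rot: [3.142, 0.0, -3.141]
wrist_force: [0.3, -0.5, -0.6]
width: 0.094
```

```bash
python3 -m creep '[[[0,0,-10,0],[0,0,-30,0],[0,0,-45,0],[0,0,-35,0],[2,-20,-5,0],[4,-40,0,0],[5,-56,0,0],[5,-60,0,0]]]' 1;  python3 -m creep '[[[5,-60,0,0],[5,-60,0,0],[5,-60,0,0],[5,-60,0,0],[5,-52,0,0],[3,-36,0,0],[0,-18,0,0],[0,0,0,0]]]' 1
python3 - <<'E'
from h import *
print(get_obs()['tool_pos'])
s=grab('wrist','w3');P=world(s)
q=P.reshape(-1,3);q=q[(np.hypot(q[:,0]-.457,q[:,1]+.3865)<.03)]
t=q[(q[:,2]>.094)&(q[:,2]<.108)];print(cv2.minEnclosingCircle(t[:,:2].astype(np.float32)*1000),np.median(t,0),len(t))
s=grab('top');P=world(s)[120:220,235:300].reshape(-1,3);t=P[(P[:,2]>.076)&(P[:,0]<.54)];print(cv2.minEnclosingCircle(t[:,:2].astype(np.float32)*1000),np.median(t,0),len(t))
E
```

```text
time: 19.0
tool_pos: [0.4848, -0.0422, 0.1756]
ee_rot: [-3.141, 0.002, -3.139]
wrist_force: [0.9, 0.1, 0.6]
width: 0.0938
time: 20.0
tool_pos: [0.457, -0.3873, 0.1745]
ee_rot: [3.141, 0.0, 3.141]
wrist_force: [-0.7, 1.2, 0.1]
width: 0.0936
[ 0.45702524 -0.38728685  0.17445616]
((457.6925048828125, -388.64862060546875), 15.840587615966797) [ 0.45671034 -0.38854394  0.10120283] 1130
((498.0498962402344, 134.5004425048828), 27.99431800842285) [0.49775142 0.13413791 0.07982885] 510
```

View pics/w3.png

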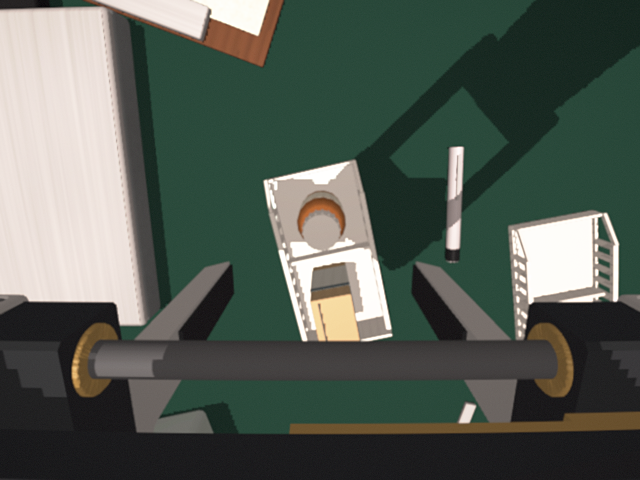

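The bottle cap is at (322,228), midway between the jaws, and the stock carton behind it is clear. I'll grip the amber body above the 35 mm walls, with TCP z at about 0.040.

```bash
python3 -m creep '[[[0,-1,10,0],[0,0,28,0],[0,0,33,0],[0,0,30,0],[0,0,20,0],[0,0,10,0],[0,0,3,0],[0,0,0,0]]]' 1; python3 -m creep '[[[0,0,0,0],[0,0,0,0],[0,0,0,0],[0,0,0,0],[0,0,0,0],[0,0,0,0],[0,0,0,0],[0,0,0,0]]]' 0.3
```

```text
time: 21.1
tool_pos: [0.4574, -0.3881, 0.0412]
ee_rot: [-3.141, 0.001, -3.141]
wrist_force: [0.0, -0.5, 0.2]
width: 0.0939
time: 22.1
tool_pos: [0.4569, -0.3879, 0.0402]
ee_rot: [3.141, -0.0, -3.141]
wrist_force: [0.5, -0.4, -0.6]
width: 0.0383
```

Width is 38 mm, where the body should give 44 mm. I'll check whether it has settled before lifting.

```bash
python3 -m creep '[[[0,0,0,0],[0,0,0,0]]]' -; python3 - <<'E'
from h import *
s=grab('wrist','w4');P=world(s).reshape(-1,3)
q=P[(np.hypot(P[:,0]-.457,P[:,1]+.388)<.03)]
t=q[(q[:,2]>.09)&(q[:,2]<.108)];print(cv2.minEnclosingCircle(t[:,:2].astype(np.float32)*1000),np.median(t,0),len(t))
E
```

```text
time: 22.35
tool_pos: [0.4568, -0.3878, 0.0402]
ee_rot: [3.141, -0.0, -3.141]
wrist_force: [0.3, 0.0, -1.5]
width: 0.0389
((448.42828369140625, -387.9772033691406), 28.68971061706543) [ 0.45287431 -0.38787966  0.10107   ] 5005
```

View pics/w4.png

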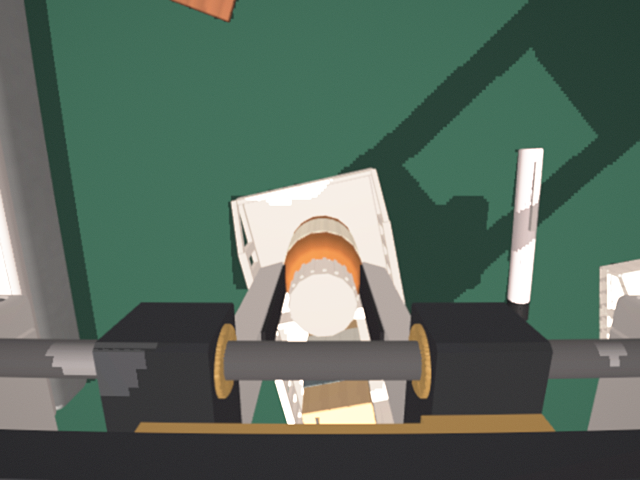

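The bottle is upright between the fingers, with the cap at (325,303). Next I'll check the cap centre against the TCP.

```bash
python3 - <<'E'
from h import *
s=grab('wrist');P=world(s)
for v in (285,295,303,312,322,332): print(v,np.round(P[v,325],4))
W=P[265:345,290:362].reshape(-1,3);t=W[(W[:,2]>.097)&(W[:,2]<.106)];print(cv2.minEnclosingCircle(t[:,:2].astype(np.float32)*1000),np.median(t,0),len(t))
W=P[225:300,285:365].reshape(-1,3);print([ (z,np.round((W[abs(W[:,2]-z)<.002].min(0)[:2],W[abs(W[:,2]-z)<.002].max(0)[:2]),4).tolist()) for z in (.03,.045,.055,.06,.065)])
E
```

```text
285 [ 0.4476 -0.387   0.1007]
295 [ 0.4524 -0.387   0.1003]
303 [ 0.4556 -0.387   0.1015]
312 [ 0.4599 -0.387   0.1013]
322 [ 0.4645 -0.387   0.1015]
332 [ 0.4692 -0.387   0.1017]
((456.6423645019531, -388.03924560546875), 15.78616714477539) [ 0.45553889 -0.3878762   0.1011969 ] 3537
[(0.03, [[0.4367, -0.4075], [0.4498, -0.3673]]), (0.045, [[0.435, -0.4068], [0.449, -0.3676]]), (0.055, [[0.435, -0.4089], [0.4517, -0.3666]]), (0.06, [[0.4354, -0.4075], [0.4506, -0.3672]]), (0.065, [[0.4353, -0.4078], [0.4665, -0.3664]])]
```

The bottle is centred at the TCP and upright. I'll try a small lift and watch for slip.

```bash
python3 -m creep '[[[0,0,-2,0],[0,0,-4,0],[0,0,-4,0],[0,0,-2,0],[0,0,0,0],[0,0,0,0]]]' -; python3 - <<'E'
from h import *
print(get_obs()['tool_pos'])
s=grab('wrist');P=world(s)
W=P[265:345,290:362].reshape(-1,3);t=W[(W[:,2]>.097)&(W[:,2]<.125)];print(np.median(t,0),len(t))
E
```

```text
time: 23.2
tool_pos: [0.4569, -0.3879, 0.0524]
ee_rot: [3.141, -0.0, -3.141]
wrist_force: [0.2, -0.6, -1.1]
width: 0.0382
[ 0.45692798 -0.38791576  0.05235161]
[ 0.45409923 -0.3879532   0.11318867] 4004
```

It holds: the cap rose 12 mm along with the TCP.

```bash
python3 -m creep '[[[0,0,-5,0],[0,0,-12,0],[0,0,-20,0],[0,0,-26,0],[0,0,-26,0],[0,0,-16,0],[0,0,-8,0],[0,0,0,0]]]' - && python3 -m creep '[[[-2,12,0,0],[-5,26,0,0],[-8,38,0,0],[-10,46,0,0],[-10,46,0,0],[-9,42,0,0],[-6,30,0,0],[-2,15,0,0]]]' -; python3 -m creep '[[[0,0,5,0],[0,0,20,0],[0,0,29,0],[0,0,25,0],[0,0,20,0],[0,0,12,0],[0,0,5,0],[0,0,0,0]]]' -
python3 - <<'E'
from h import *
s=grab('wrist');P=world(s)
W=P[265:345,290:362].reshape(-1,3);t=W[(W[:,2]>.097)&(W[:,2]<.125)];print(np.median(t,0),len(t))
E
```

```text
time: 24.25
tool_pos: [0.4571, -0.3881, 0.1657]
ee_rot: [-3.141, 0.0, -3.141]
wrist_force: [0.4, 0.6, -2.1]
width: 0.0384
time: 25.25
tool_pos: [0.5083, -0.1307, 0.1645]
ee_rot: [3.141, -0.002, -3.139]
wrist_force: [0.2, 0.1, -2.0]
width: 0.0383
time: 26.25
tool_pos: [0.5089, -0.1334, 0.0496]
ee_rot: [-3.142, 0.0, -3.141]
wrist_force: [0.2, -0.3, -1.5]
width: 0.0382
[ 0.50617108 -0.13338013  0.11049334] 3956
```

```bash
python3 -m creep '[[[0,0,3,0],[0,0,3,0],[0,0,1.5,0],[0,0,0.8,0],[0,0,0.7,0],[0,0,0.5,0],[0,0,0,0],[0,0,0,0]]]' -; python3 -m creep '[[[0,0,0,0],[0,0,0,0],[0,0,0,0],[0,0,0,0],[0,0,0,0],[0,0,0,0],[0,0,0,0],[0,0,0,0]]]' 1
```

```text
time: 27.3
tool_pos: [0.509, -0.133, 0.0402]
ee_rot: [-3.142, 0.0, -3.141]
wrist_force: [0.7, 0.8, -0.0]
width: 0.0382
time: 28.3
tool_pos: [0.5088, -0.133, 0.04]
ee_rot: [3.142, 0.0, -3.141]
wrist_force: [-0.6, -2.1, -0.1]
width: 0.0941
```

```bash
python3 -m creep '[[[0,0,-10,0],[0,0,-30,0],[0,0,-50,0],[0,0,-40,0],[2,20,-5,0],[4,40,0,0],[6,56,0,0],[7,60,0,0]]]' 1;  python3 -m creep '[[[7,60,0,0],[7,60,0,0],[7,60,0,0],[7,60,0,0],[5,50,0,0],[4,33,0,0],[0,14,0,0],[0,0,0,0]]]' 1
python3 - <<'E'
from h import *
print(get_obs()['tool_pos'])
s=grab('wrist');P=world(s).reshape(-1,3)
t=P[(np.hypot(P[:,0]-.453,P[:,1]-.38)<.05)&(P[:,2]>.085)&(P[:,2]<.1)];print(cv2.minAreaRect(t[:,:2].astype(np.float32)*1000),np.median(t,0))
s=grab('top','t2');P=world(s)[110:220,340:415].reshape(-1,3);t=P[(P[:,2]>.096)&(P[:,0]<.54)];print(cv2.minEnclosingCircle(t[:,:2].astype(np.float32)*1000),np.median(t,0),len(t))
E
```

```text
time: 29.3
tool_pos: [0.4883, 0.0452, 0.1736]
ee_rot: [3.141, -0.002, 3.141]
wrist_force: [0.6, 0.4, 0.4]
width: 0.094
time: 30.3
tool_pos: [0.4518, 0.3801, 0.174]
ee_rot: [-3.14, -0.001, -3.14]
wrist_force: [-0.0, -1.0, 0.0]
width: 0.0942
[0.45175566 0.38010916 0.17395675]
((452.5224914550781, 380.71954345703125), (36.08712387084961, 62.68151092529297), 87.6300048828125) [0.45064841 0.38101652 0.09229115]
((508.0489807128906, -132.2869415283203), 15.377581596374512) [ 0.50822957 -0.13301907  0.10029158] 161
```

View pics/t2.png

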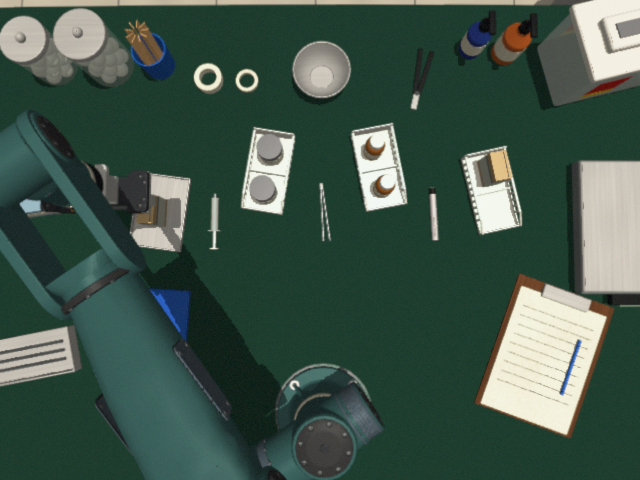

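The jar now stands in the front of the left bin at (263,188). The bottle is in the front of the middle bin at (385,185), and the right bin's front place is empty at (498,210). Next is the carton.

```bash
python3 -m creep '[[[-1,0,10,0],[0,0,28,0],[0,0,33,0],[0,0,28,0],[0,0,16,0],[0,0,8,0],[0,0,3,0],[0,0,0,0]]]' 1; python3 -m creep '[[[0,0,0,0],[0,0,0,0],[0,0,0,0],[0,0,0,0],[0,0,0,0],[0,0,0,0],[0,0,0,0],[0,0,0,0]]]' 0.2; python3 -m creep '[[[0,0,-5,0],[0,0,-12,0],[0,0,-22,0],[0,0,-28,0],[0,0,-28,0],[0,0,-17,0],[0,0,-8,0],[0,0,0,0]]]' -
```

```text
time: 31.4
tool_pos: [0.4541, 0.3803, 0.0499]
ee_rot: [3.141, 0.001, -3.141]
wrist_force: [0.1, -0.7, -0.0]
width: 0.094
time: 32.4
tool_pos: [0.4535, 0.38, 0.049]
ee_rot: [3.142, -0.0, -3.141]
wrist_force: [-1.5, 1.0, -0.6]
width: 0.0357
time: 33.4
tool_pos: [0.4535, 0.38, 0.1691]
ee_rot: [3.141, 0.0, -3.141]
wrist_force: [0.1, -0.1, -2.8]
width: 0.0358
```

```bash
python3 -m creep '[[[0,-12,0,0],[0,-28,0,0],[0,-44,0,0],[0,-54,0,0],[0,-54,0,0],[0,-54,0,0],[0,-54,0,0],[0,-54,0,0]]]' - && python3 -m creep '[[[0,-54,0,0],[0,-54,0,0],[0,-54,0,0],[0,-54,0,0],[0,-54,0,0],[-1,-50,0,0],[-2,-40,0,0],[-2,-30,0,0]]]' -; python3 -m creep '[[[0,-15,0,0],[0,-5,0,0],[0,0,0,0],[0,0,0,0]]]' -
```

```text
time: 34.4
tool_pos: [0.4524, 0.0238, 0.1679]
ee_rot: [-3.141, -0.002, -3.141]
wrist_force: [0.3, -0.6, -1.5]
width: 0.0361
time: 35.4
tool_pos: [0.4573, -0.3656, 0.1673]
ee_rot: [3.14, -0.002, 3.14]
wrist_force: [1.7, 0.1, -1.4]
width: 0.0357
time: 35.9
tool_pos: [0.4592, -0.3829, 0.1692]
ee_rot: [3.141, 0.0, -3.14]
wrist_force: [-0.5, 0.2, -1.1]
width: 0.0362
```

```bash
python3 -m creep '[[[0,-3,5,0],[0,-3,20,0],[0,0,28,0],[0,0,25,0],[0,0,18,0],[0,0,11,0],[0,0,5,0],[0,0,0,0]]]' -; python3 -m creep '[[[0,0,3,0],[0,0,2,0],[0,0,1,0],[0,0,0.5,0],[0,0,0.5,0],[0,0,0.3,0],[0,0,0,0],[0,0,0,0]]]' -
```

```text
time: 36.9
tool_pos: [0.4592, -0.3902, 0.0573]
ee_rot: [-3.141, 0.0, -3.141]
wrist_force: [-0.5, 0.0, -1.8]
width: 0.0357
time: 37.9
tool_pos: [0.4591, -0.39, 0.0499]
ee_rot: [-3.142, 0.0, -3.141]
wrist_force: [-0.4, 0.3, 0.3]
width: 0.0357
```

```bash
python3 -m creep '[[[0,0,0,0],[0,0,0,0],[0,0,0,0],[0,0,0,0],[0,0,0,0],[0,0,0,0],[0,0,0,0],[0,0,0,0]]]' 1; python3 -m creep '[[[0,0,-8,0],[0,0,-25,0],[0,0,-45,0],[0,0,-45,0],[20,0,-10,0],[40,0,0,0],[40,0,0,0],[15,0,0,0]]]' -
python3 - <<'E'
from h import *
s=grab('top','t3');np.save('top_P.npy',world(s))
s=grab('scene','s3');np.save('scene_P.npy',world(s))
E
python3 m.py
```

```text
time: 38.9
tool_pos: [0.459, -0.39, 0.0497]
ee_rot: [3.142, 0.0, -3.141]
wrist_force: [-0.4, 0.5, -0.5]
width: 0.0943
time: 39.9
tool_pos: [0.3416, -0.3896, 0.1819]
ee_rot: [3.14, -0.001, 3.14]
wrist_force: [0.7, 0.0, 0.7]
width: 0.094
table z -0.0010684916236306519 0.001986666968320616
jarbin top [544.3 128.4] [ 95.1 181.5] 80.9 838
   item ztop 82.4 med [498.1 134. ] rect [497.7 135. ] [54.4 54.3] 1.4 513
   item ztop 82.4 med [587.4 119.8] rect [588.1 120.6] [53.9 53.4] 88.8 499
jarbin scene [541.1 163. ] [163.  202.8] 79.3 1228
   item ztop 82.8 med [499.6 135.6] rect [500.  135.5] [54.5 55.2] 69.4 451
   item ztop 83.4 med [589.1 120.8] rect [588.6 120.6] [54.3 54.3] 42.6 500
botbin top [ 552.7 -124.1] [181.2  94.1] 10.9 849
   item ztop 101.7 med [ 507.8 -131.7] rect [ 507.9 -131.7] [27.6 29.4] 1.0 161
   item ztop 101.7 med [ 594.5 -110.9] rect [ 595.  -110.9] [28.5 28.1] 47.1 155
botbin scene [ 553.7 -157.5] [194.2 161.3] 10.3 1179
   item ztop 101.0 med [ 511.2 -131.4] rect [ 510.1 -132.2] [30.  29.7] 3.2 128
   item ztop 101.2 med [ 596.9 -110.3] rect [ 598.1 -110.9] [28.5 29.9] 76.8 141
cartbin top [ 501.3 -378.7] [181.1  97.3] 12.5 1057
   item ztop 348.1 med [ 374.  -310.8] rect [ 374.  -311.8] [18.6  0.2] 89.9 13
   item ztop 94.1 med [ 456.9 -386.7] rect [ 456.5 -387.1] [38.3 62.6] 87.8 496
   item ztop 94.0 med [ 544.9 -372.3] rect [ 545.8 -373.3] [63.1 38.5] 10.1 503
cartbin scene [ 493.  -328.6] [184.6 198. ] 11.8 1195
   item ztop 557.6 med [ 391.  -354.4] rect [ 384.9 -349.7] [ 13.7 101.3] 35.8 567
   item ztop 93.8 med [ 459.6 -387.7] rect [ 458.7 -388.8] [38.2 65. ] 88.7 275
   item ztop 93.8 med [ 547.1 -372.5] rect [ 547.1 -372.7] [63.9 40.6] 12.0 332
tray top [454.7 385.8] [141.9 171.4] 81.9 459
tray scene [444.  361.4] [257.7 245.2] 31.2 869
```

View pics/s3.png

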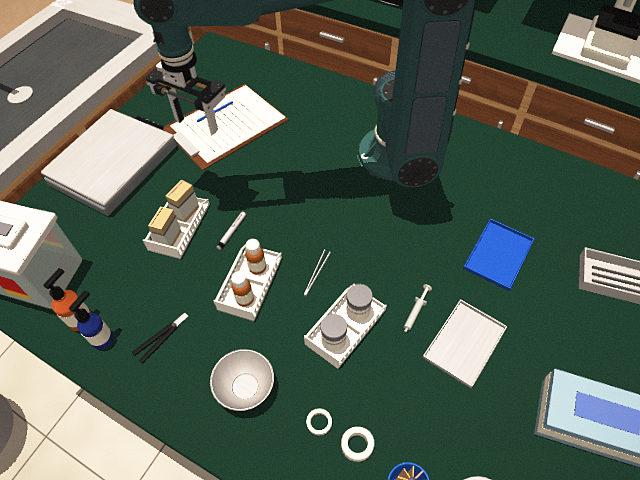

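The final scene view shows matching pairs in all three bins, all upright: cartons at (173,215), bottles at (248,270) and jars at (345,315). The gripper is clear of them. All three placed items measure within about 3 mm of their front-place centres, so I'm handing it in.

```bash
python3 -m creep '[[[0,0,0,0],[0,0,0,0]]]' -; python3 -c "
from bench import ticket
ticket.close_job()"
```

```text
time: 40.25
tool_pos: [0.3449, -0.39, 0.1823]
ee_rot: [3.141, 0.0, -3.14]
wrist_force: [-0.7, -0.8, 0.1]
width: 0.0943
the job is handed in; nothing more can be done
```

The job is done and handed in at about 40 s of the 115 s allowed. I parked the carton on the steel tray, moved the jar to the jar bin and the bottle to the bottle bin, then moved the carton from the tray to the carton bin.

**Final check:** The top and scene cameras both show all six items upright on the bin floors. The three moved items are within about 3 mm of their front-place centres. The three back items show no shift beyond about 2 mm of measurement noise. The gripper is open and clear of everything.

**Disagreements:**
- The finger opening read 38 mm on the bottle, where its 44 mm body should have given 44 mm. I did a 12 mm test lift before carrying it, and it did not slip.
- The rim fit gave the tray about 10 to 20 mm too large, so I took its centre from the corner pixels instead.
- The scene camera reads about 2 mm further in x than the top camera.

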